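# Sort two sleeves with the gauge pin

### The arm

A 6-joint arm with a two-finger parallel gripper is mounted at the origin on a cart in front of the work surface, level with it; the furniture and walls round the work are solid. World frame = base frame: x ahead of the robot, y to its left, z up, the work surface at z = 0. Lengths are in mm, angles in rad, forces in N, time in s.
With the tool pointing down it reaches from about 325 to 925 mm from the base axis. Payload 3.1 kg.
Tool frame: the origin (TCP) lies between the finger pads; the fingertips stand 11 mm ahead of it and the grasp point (between the pads) lies 8 mm behind it; z points along the fingers, y is the direction in which the jaws open and shut (so a half turn about z gives the same grasp; the last joint's range is limited). The gripper opens to 85 mm and grips with 20 to 120 N. Pads are 22 mm wide; open, the fingers measure 114 mm over their backs; the gripper's body (76 mm by 85 mm) begins 54 mm behind the grasp point. The pads swing forward as they close: fully open they stand 13 mm farther back than shut.
Start: joints at [1.151, 0.217, 1.613, -0, 1.311, -0.112], TCP at [189.333, 595.645, 242.3] pointing down, gripper open.
Joint ranges: [-2.75, 2.75], [-0.78, 2.1], [0.31, 2.55], [-1.13, 4.27], [0.13, 2.63], [-2.58, 2.58]. Speed limits (rad/s): [2.79, 2.79, 3.14, 3.14, 3.14, 3.14].

### API

Orientations are given as a rotation vector (axis times angle).
In Python, from bench import observe, viewer, ticket gives the robot as it stands. The module is installed in compiled form; this text tells all that it offers.
- The arm moves only by the tool play_rows, never from a script. Its argument "moves" is a list of rows, each an object of numbers: "dx", "dy", "dz": the shift along the tool's x, y, z in units of 2 cm (1.0 is 2 cm); "ax", "ay", "az": the turn, a rotation vector about the tool's x, y, z in units of 6 degrees (1.0 is 6 degrees); "claw": the opening, from 0 (shut) to 1 (fully open). A call has 1 to 10 rows; each row shifts and turns the commanded pose from where the row before left it, along the tool's axes as they then stand; what a row does not reach is not made up. A row lasts 1/12 s, in which the tool goes at most 41.7 mm and 7.16 degrees, less where a joint would pass 70% of its speed; a pose out of reach is approached as far as the arm can. A call with a number of a shift or a turn outside -1 to 1 is refused whole. A call with a gripper value outside its range is refused whole. The fingers move at their own pace and stop on an object; "force" is the grip in N (left out, the last holds). Time passes only in rows, so rows that do not move let the fingers close. It gives the time, the measured TCP pose, the force and the opening at its end, in the units of the state.
- observe(): the state, without advancing time (a new reading comes with each control period).
- viewer.read_camera(name): name is "scene" or "side" or "wrist"; returns a dict with "frame" (480x640x3 uint8, blue, green, red), "fx", "fy", "cx", "cy" (pixels), "camera_from_world" (4x4, takes a point from world to camera coordinates); the wrist camera has in their place "hand_eye" (4x4, takes a point from camera to tool coordinates, whose origin is the TCP and whose axes are the flange's). Camera axes: x right, y down, z forward; pixel columns grow to the right and rows downward; lengths in mm; the calibration is good to about 2 mm. A picture is of the moment at which its call begins: read the wrist's pose just before it. There is no depth.
- ticket.job_done(): hands the job in, once; it reports no verdict.
The state is a dict: "clock": time; "joints": joint angles; "joint_vel": joint speeds; "tau": joint torques, N m; "eef_pos": TCP position; "eef_rot": TCP orientation; "contact_force": force on the tool from outside, world axes, zero at the start; "moment": the same for the moment, N m; "grip_width": finger opening in mm.
Only numpy, scipy, OpenCV 4.12 (cv2) and the standard library are available. Lean on these libraries where they do the work, as an engineer would, in place of code of your own. Each camera call takes 0.05 s, during which the arm holds its last target.

### The job

Sort the two brass sleeves by the gauge pin. Slide the one whose bore goes over the pin fully down the pin until it rests on the gauge's base plate, and leave it there; stand the one whose bore is too narrow for the pin upright on the floor of the red reject tray.

Things in the scene. Friction and masses are not known exactly. Their poses are not given: they have to be found in the camera images.
- wide_sleeve: Brass sleeve (plain tube) standing upright, outer diameter 36 mm, height 42 mm, bore 25 mm right through, so it goes over the gauge pin. Origin: centre of its underside; z is the tube's axis, up. About 70 g.
- narrow_sleeve: Brass sleeve of the same outside (diameter 36 mm, height 42 mm) standing upright, but with a bore of only 12 mm and a thick wall, so it jams on the pin's nose. Origin: centre of its underside; z is the tube's axis, up. About 100 g.
- gauge_seat (a point): Centre of the top face of the gauge's grey base plate (84 x 84 x 10 mm, fixed to the bench), at the foot of the upright steel gauge pin, z up along the pin. The pin is 18 mm in diameter up to 38 mm above this point, then tapers to a 5 mm nose whose tip is 55 mm above this point. A seated sleeve has its origin at this point.
- reject_tray: Red open tray fixed to the bench, outside 100 x 100 x 14 mm high, walls 4 mm, floor 4 mm thick. Origin: centre of its underside.

How it is judged:
By the outcome, as a careful person would: the job done as asked, in the order asked, and still so for the second after the job is handed in, with the robot touching nothing.
It also fails if it takes over 58 s, if anything falls off the work surface, if the arm or the gripper's body presses on something with over 40 N, if the wrist force passes 120 N, or if a joint passes its speed limit or range.

## Working session

There is one attempt and no reset: what is moved stays moved. The work goes in short steps, Python scripts to look and compute and a tool call to move; the robot and the scene stay as the last step left them, time stands still between calls to the robot, and variables do not carry over. Pictures are saved under pics/ and viewed, and the job is handed in when it is done.

Besides the shell and the picture viewer there is one more tool, called after "Call:" as name(argument=value, ...), one argument or row to a line, values as JSON. play_rows: Moves the arm, as the interface text tells. Shifts and turns lie within -1 to 1; 1 stands for 2 cm of shift or 6 degrees of turn. Its arguments: {"type":"object","properties":{"moves":{"type":"array","items":{"type":"object","properties":{"dx":{"type":"number","minimum":-1,"maximum":1},"dy":{"type":"number","minimum":-1,"maximum":1},"dz":{"type":"number","minimum":-1,"maximum":1},"ax":{"type":"number","minimum":-1,"maximum":1},"ay":{"type":"number","minimum":-1,"maximum":1},"az":{"type":"number","minimum":-1,"maximum":1},"claw":{"type":"number"}}}},"force":{"type":"number"}},"required":["moves"]}

```bash
mkdir -p pics; ls; cat > h.py <<'E'
import numpy as np, cv2
from scipy.spatial.transform import Rotation as R
from bench import observe, viewer, ticket
def snap(n,f):
    s=observe(); c=viewer.read_camera(n); cv2.imwrite('pics/'+f+'.png',c['frame']); c['s']=s; return c
def c2w(c):
    if 'hand_eye' in c:
        T=np.eye(4);T[:3,:3]=R.from_rotvec(c['s']['eef_rot']).as_matrix();T[:3,3]=c['s']['eef_pos'];return T@np.array(c['hand_eye'])
    return np.linalg.inv(np.array(c['camera_from_world']))
def px2w(c,u,v,z):
    T=c2w(c);d=T[:3,:3]@np.array([(u-c['cx'])/c['fx'],(v-c['cy'])/c['fy'],1]);o=T[:3,3];return o+d*(z-o[2])/d[2]
def w2px(c,p):
    q=np.linalg.inv(c2w(c))@np.append(p,1);return c['fx']*q[0]/q[2]+c['cx'],c['fy']*q[1]/q[2]+c['cy']
E
python3 - <<'E'
from h import *
import pickle
for n in ['scene','side','wrist']:
    c=snap(n,n+'0'); pickle.dump(c,open(n+'0.pkl','wb')); print(n,np.round(c2w(c),2).tolist(),c['fx'])
s=observe();print(s)
E
```

```text
pics
scene [[0.73, -0.45, 0.51, 57.59], [-0.68, -0.49, 0.54, -201.55], [0.01, -0.74, -0.67, 609.41], [0.0, 0.0, 0.0, 1.0]] 452.9846421491779
side [[0.95, -0.1, 0.28, 248.19], [-0.3, -0.3, 0.9, -538.05], [-0.01, -0.95, -0.32, 331.86], [0.0, 0.0, 0.0, 1.0]] 611.2817553036343
wrist [[0.3, 0.9, 0.31, 109.39], [0.95, -0.29, -0.1, 621.19], [-0.0, 0.33, -0.95, 372.27], [0.0, 0.0, 0.0, 1.0]] 384.1135991408122
{'clock': 0.15, 'joints': array([ 1.15080274e+00,  2.17598091e-01,  1.61461950e+00, -8.54192708e-06,
        1.31131895e+00, -1.12183445e-01]), 'joint_vel': array([ 0.00066428, -0.00289407, -0.00481798, -0.0006815 , -0.00154236,
       -0.00058656]), 'tau': array([ 2.06762292e-05, -3.97449338e+01, -3.04413664e+01, -1.43059456e-04,
        5.84980706e-03, -1.01292679e-05]), 'eef_pos': array([189.06959985, 595.05259894, 241.22937032]), 'eef_rot': array([-4.81519744e-01, -3.10396085e+00,  2.94893707e-03]), 'contact_force': array([-0.49434605,  0.5022566 ,  0.33079582]), 'moment': array([-0.00517799, -0.01912374,  0.05387264]), 'grip_width': 85.01315393847261}
```

View pics/scene0.png

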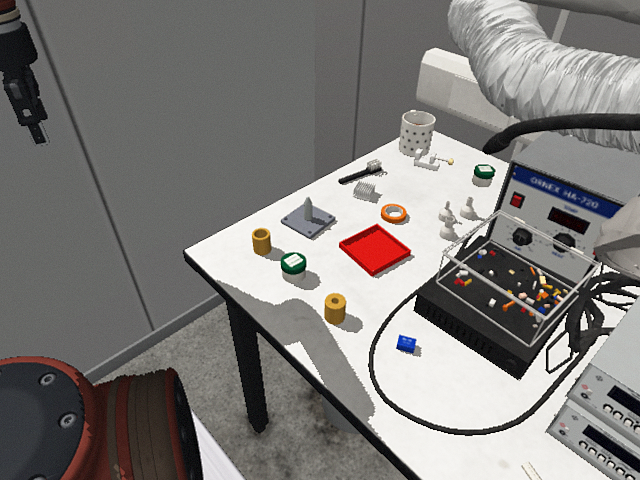

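View pics/side0.png

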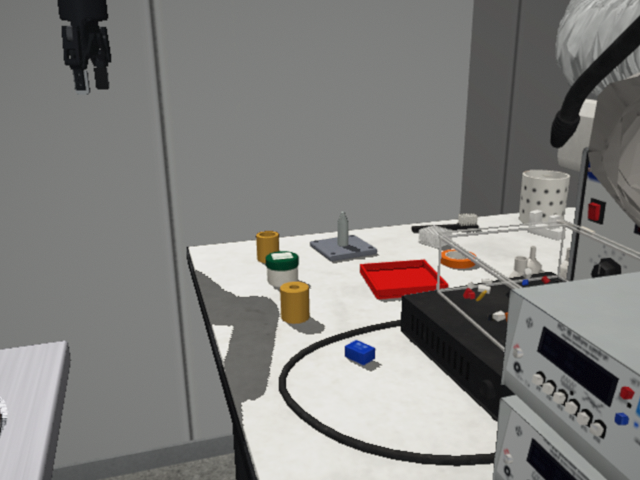

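View pics/wrist0.png

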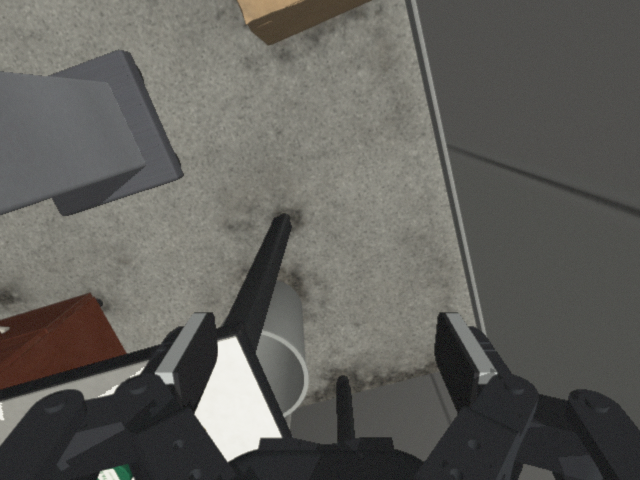

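Scene view: the wide sleeve is near (262,241), the narrow sleeve near (335,308), the gauge near (308,215) and the tray near (375,250). A green jar stands at (293,265), between the two sleeves. Next I'll enlarge the scene and side views.

```bash
python3 - <<'E'
import cv2
a=cv2.imread('pics/scene0.png')[185:335,235:425]; cv2.imwrite('pics/sc1.png',cv2.resize(a,None,fx=4,fy=4,interpolation=cv2.INTER_CUBIC))
a=cv2.imread('pics/side0.png')[200:335,240:460]; cv2.imwrite('pics/sd1.png',cv2.resize(a,None,fx=3.6,fy=3.6,interpolation=cv2.INTER_CUBIC))
E
```

```text
(no output)
```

View pics/sc1.png

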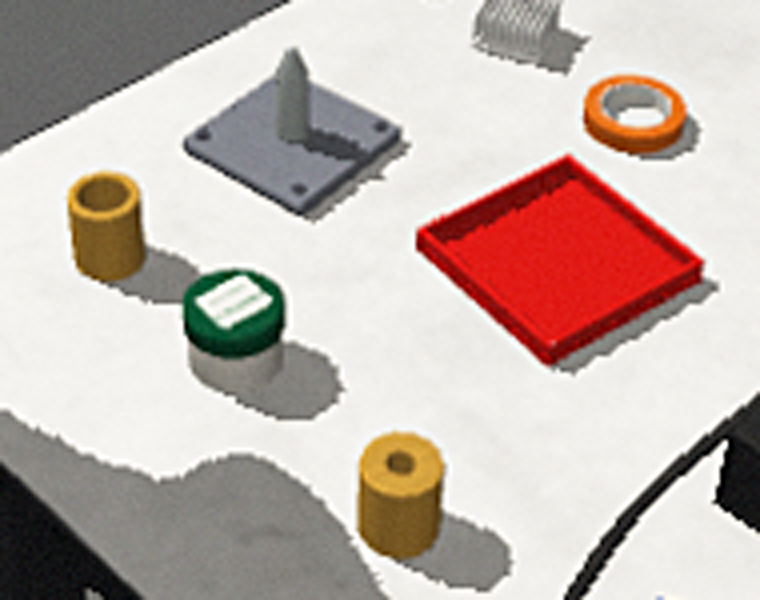

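View pics/sd1.png

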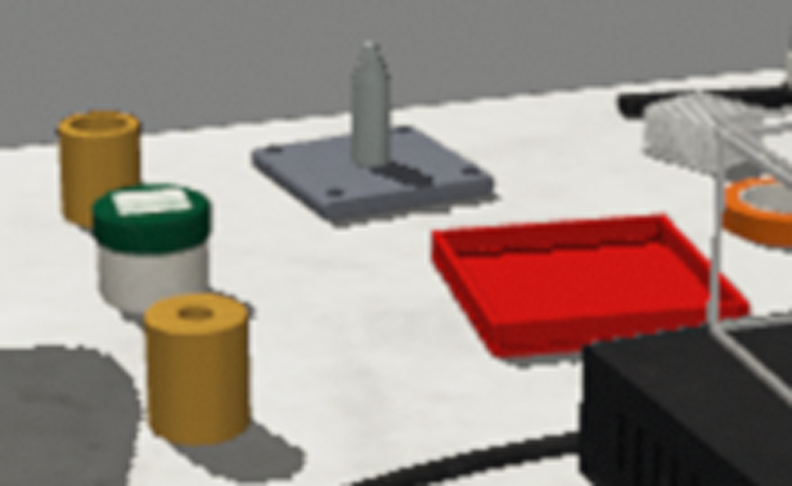

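```bash
python3 - <<'E'
from h import *; import pickle
a=pickle.load(open('scene0.pkl','rb'));b=pickle.load(open('side0.pkl','rb'))
f=lambda x,y:px
S=lambda x,y,z:np.round(px2w(a,(x+.5)/4-.5+235,(y+.5)/4-.5+185,z),1)
D=lambda x,y,z:np.round(px2w(b,(x+.5)/3.6-.5+240,(y+.5)/3.6-.5+200,z),1)
print('wide',S(105,195,42),D(99,126,42))
print('narrow',S(401,462.5,42),D(197,314,42))
print('tip',S(292,48,65),D(370,42,65))
print('plate',[S(*p,10) for p in[(185,146),(303,207),(402,130)]],[D(*p,10) for p in[(253,156),(335,213),(494,187)]])
print('tray',[S(*p,14) for p in[(418,235),(570,156),(703,263),(548,345)]],[D(*p,14) for p in[(433,232),(665,216),(748,305),(497,342)]])
print('jar',S(235,305,45), 'cyl width px check', )
E
```

```text
wide [427.4 343.1  42. ] [426.6 340.7  42. ]
narrow [414.  129.6  42. ] [414.5 128.5  42. ]
tip [551.  346.7  65. ] [551.9 350.3  65. ]
plate [array([502.6, 376.4,  10. ]), array([515.4, 299.7,  10. ]), array([595. , 309.6,  10. ])] [array([503.3, 371.9,  10. ]), array([515.5, 289.3,  10. ]), array([591. , 298.1,  10. ])]
tray [array([539.8, 243.2,  14. ]), array([640.1, 232.8,  14. ]), array([626.7, 136.2,  14. ]), array([530.6, 150.1,  14. ])] [array([543. , 245.1,  14. ]), array([640.2, 232. ,  14. ]), array([627.3, 136.2,  14. ]), array([526., 134.,  14.])]
jar [422.2 242.4  45. ] cyl width px check
```

```bash
cat >> h.py <<'E'
def go(x,y,z,yaw=None):
    """tool-frame units to reach target TCP"""
    s=observe();M=R.from_rotvec(s['eef_rot']).as_matrix();d=M.T@(np.array([x,y,z])-s['eef_pos'])
    print('units',np.round(d/20,3),'pos',np.round(s['eef_pos'],1),'y-axis yaw',round(np.degrees(np.arctan2(M[1,1],M[0,1])),2),'tilt z',np.round(M[:,2],4),'F',np.round(s['contact_force'],1),'w',round(s['grip_width'],1),'t',round(s['clock'],2))
E
python3 -c "
from h import *
go(427,342,150)
print(R.from_rotvec(observe()['eef_rot']).as_matrix().round(3), observe()['joints'])"
```

```text
units [-15.172  -8.445   4.575] pos [189.1 595.1 241.2] y-axis yaw 72.36 tilt z [-8.0e-04 -1.8e-03 -1.0e+00] F [-0.5  0.5  0.3] w 85.0 t 0.15
[[-0.953  0.303 -0.001]
 [ 0.303  0.953 -0.002]
 [ 0.    -0.002 -1.   ]] [ 1.15080274e+00  2.17598091e-01  1.61461950e+00 -8.54192708e-06
  1.31131895e+00 -1.12183445e-01]
```

Call:
play_rows(
  moves=[
    {"dx":-0.5,"dy":-0.3,"claw":1},
    {"dx":-0.95,"dy":-0.53},
    {"dx":-0.95,"dy":-0.53},
    {"dx":-0.95,"dy":-0.53},
    {"dx":-0.95,"dy":-0.53},
    {"dx":-0.95,"dy":-0.53},
    {"dx":-0.95,"dy":-0.53},
    {"dx":-0.95,"dy":-0.53},
    {"dx":-0.95,"dy":-0.53},
    {"dx":-0.95,"dy":-0.53},
  ],
)

```text
$.moves[0]: bad value
```

Call:
play_rows(
  moves=[
    {"dx":-0.95,"dy":-0.53,"dz":0.5},
    {"dx":-0.95,"dy":-0.53,"dz":0.5},
    {"dx":-0.95,"dy":-0.53,"dz":0.5},
    {"dx":-0.95,"dy":-0.53,"dz":0.5},
    {"dx":-0.95,"dy":-0.53,"dz":0.4},
    {"dx":-0.9,"dy":-0.4},
    {"dx":0},
    {"dx":0},
  ],
)

```text
$.moves[0]: bad value
```

```bash
python3 - <<'E'
from h import *; import pickle
go(427,342,100)
c=snap('wrist','w1');c['s']=observe();pickle.dump(c,open('w1.pkl','wb'))
print(w2px(c,[427,342,42]),w2px(c,[550,345,10]))
E
```

```text
units [-15.172  -8.44    7.075] pos [189.1 595.1 241.2] y-axis yaw 72.36 tilt z [-8.0e-04 -1.8e-03 -1.0e+00] F [-0.5  0.5  0.3] w 85.0 t 0.15
(np.float64(177.1933337553793), np.float64(463.0991857062535)) (np.float64(227.5896350444986), np.float64(508.1597336288453))
```

View pics/w1.png

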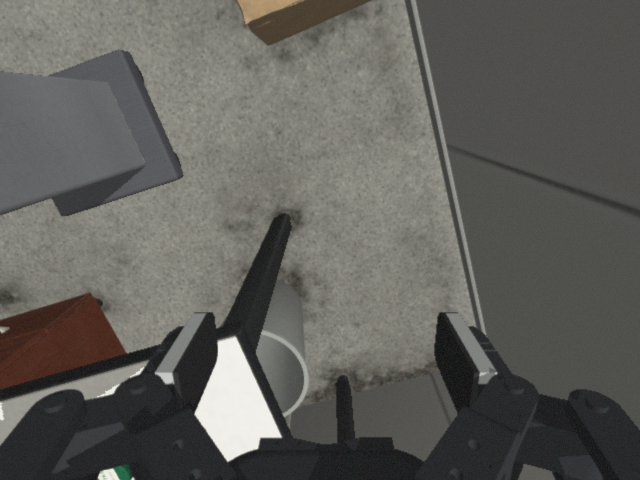

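The call was refused, so nothing moved. I'll fill in every field of each row.

Call:
play_rows(
  moves=[
    {"dx":-0.5,"dy":-0.3,"dz":0,"ax":0,"ay":0,"az":0,"claw":1},
    {"dx":-0.95,"dy":-0.53,"dz":0,"ax":0,"ay":0,"az":0,"claw":1},
    {"dx":-0.95,"dy":-0.53,"dz":0,"ax":0,"ay":0,"az":0,"claw":1},
    {"dx":-0.95,"dy":-0.53,"dz":0,"ax":0,"ay":0,"az":0,"claw":1},
    {"dx":-0.95,"dy":-0.53,"dz":0,"ax":0,"ay":0,"az":0,"claw":1},
    {"dx":-0.95,"dy":-0.53,"dz":0,"ax":0,"ay":0,"az":0,"claw":1},
    {"dx":-0.95,"dy":-0.53,"dz":0,"ax":0,"ay":0,"az":0,"claw":1},
    {"dx":-0.95,"dy":-0.53,"dz":0,"ax":0,"ay":0,"az":0,"claw":1},
  ],
)

```text
clock: 0.87
eef_pos: [302.3, 474.3, 242.2]
eef_rot: [0.482, 3.104, -0.001]
contact_force: [-0.2, -0.1, -0.1]
grip_width: 85.4
```

Call:
play_rows(
  moves=[
    {"dx":-0.95,"dy":-0.53,"dz":0.5,"ax":0,"ay":0,"az":0,"claw":1},
    {"dx":-0.95,"dy":-0.53,"dz":0.5,"ax":0,"ay":0,"az":0,"claw":1},
    {"dx":-0.95,"dy":-0.53,"dz":0.5,"ax":0,"ay":0,"az":0,"claw":1},
    {"dx":-0.95,"dy":-0.53,"dz":0.5,"ax":0,"ay":0,"az":0,"claw":1},
    {"dx":-0.95,"dy":-0.53,"dz":0.5,"ax":0,"ay":0,"az":0,"claw":1},
    {"dx":-0.95,"dy":-0.53,"dz":0.5,"ax":0,"ay":0,"az":0,"claw":1},
    {"dx":-0.95,"dy":-0.53,"dz":0,"ax":0,"ay":0,"az":0,"claw":1},
    {"dx":0,"dy":0,"dz":0,"ax":0,"ay":0,"az":0,"claw":1},
    {"dx":0,"dy":0,"dz":0,"ax":0,"ay":0,"az":0,"claw":1},
  ],
)

```text
clock: 1.62
eef_pos: [406.2, 363.6, 182.2]
eef_rot: [-0.486, -3.103, 0.0]
contact_force: [-0.6, 0.4, 0.5]
grip_width: 85.6
```

```bash
python3 - <<'E'
from h import *; import pickle
go(427,342,100)
c=snap('wrist','w2');pickle.dump(c,open('w2.pkl','wb'))
print(w2px(c,[427,342,42]),w2px(c,[550,345,10]))
E
```

```text
units [-1.322 -0.709  4.108] pos [406.2 363.6 182.2] y-axis yaw 72.21 tilt z [-4.e-04 -2.e-04 -1.e+00] F [-0.6  0.4  0.5] w 85.6 t 1.62
(np.float64(306.09523379103354), np.float64(257.71264897086064)) (np.float64(352.89604042722493), np.float64(359.7225099521661))
```

View pics/w2.png

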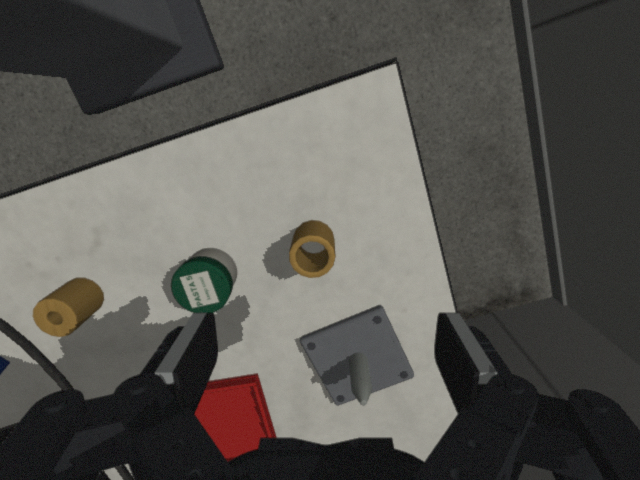

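Wrist view: the wide sleeve's rim is near (313,256), the plate's corners are at (300,345), (382,307), (413,375) and (338,406), and the narrow sleeve's top is near (55,316). I'll enlarge it for exact values.

```bash
python3 - <<'E'
import cv2
a=cv2.imread('pics/w2.png')[205:415,270:430]; a=cv2.convertScaleAbs(a,alpha=1.3); cv2.imwrite('pics/w2c.png',cv2.resize(a[:,:],None,fx=2.8,fy=2.8,interpolation=cv2.INTER_CUBIC))
a=cv2.imread('pics/w2.png')[265:345,20:120]; cv2.imwrite('pics/w2d.png',cv2.resize(a,None,fx=5,fy=5,interpolation=cv2.INTER_CUBIC))
E
```

```text
(no output)
```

View pics/w2c.png

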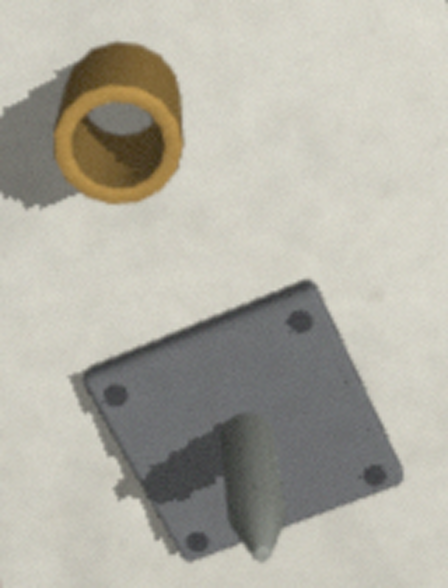

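View pics/w2d.png

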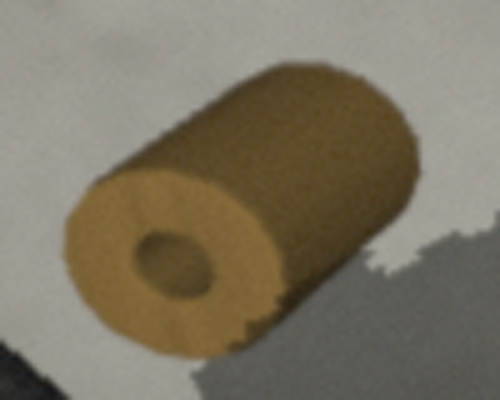

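```bash
python3 - <<'E'
from h import *; import pickle
c=pickle.load(open('w2.pkl','rb'))
W=lambda x,y,z:np.round(px2w(c,(x+.5)/2.8-.5+270,(y+.5)/2.8-.5+205,z),1)
print('wide',W(118.5,144,42))
print('seat',W(247.3,433.3,10),[W(*p,10) for p in [(116,395),(301,321),(375,475),(197,542)]],'tip',W(262,554,65))
print('narrow',px2w(c,(175.5)/5-.5+20,264/5-.5+265,42))
E
```

```text
wide [427.1 346.7  42. ]
seat [551.2 349.7  10. ] [array([523.4, 312.5,  10. ]), array([515.2, 378.1,  10. ]), array([580.6, 386.3,  10. ]), array([589. , 320.4,  10. ])] tip [551.2 349.4  65. ]
narrow [414.0086878  132.66055502  42.        ]
```

```bash
python3 -c "
from h import *
go(427.1,346.2,20)"
```

```text
units [-1.296 -0.544  8.12 ] pos [405.8 364.4 182.4] y-axis yaw 72.28 tilt z [-3.e-04  3.e-04 -1.e+00] F [-0.1 -0.1  1.1] w 85.4 t 1.67
```

Call:
play_rows(
  moves=[
    {"dx":-0.65,"dy":-0.27,"dz":0.5,"ax":0,"ay":0,"az":0,"claw":1},
    {"dx":-0.65,"dy":-0.27,"dz":1,"ax":0,"ay":0,"az":0,"claw":1},
    {"dx":0,"dy":0,"dz":1,"ax":0,"ay":0,"az":0,"claw":1},
    {"dx":0,"dy":0,"dz":1,"ax":0,"ay":0,"az":0,"claw":1},
    {"dx":0,"dy":0,"dz":0.6,"ax":0,"ay":0,"az":0,"claw":1},
    {"dx":0,"dy":0,"dz":0,"ax":0,"ay":0,"az":0,"claw":1},
    {"dx":0,"dy":0,"dz":0,"ax":0,"ay":0,"az":0,"claw":1},
  ],
)

```text
clock: 2.25
eef_pos: [426.4, 346.6, 99.6]
eef_rot: [-0.48, -3.103, 0.002]
contact_force: [-0.7, 0.3, 0.5]
grip_width: 85.4
```

```bash
python3 - <<'E'
from h import *; import pickle
go(427.1,346.2,20)
c=snap('wrist','w3');pickle.dump(c,open('w3.pkl','wb'))
print(w2px(c,[427.1,346.7,42]))
E
```

```text
units [-4.400e-02 -3.000e-03  3.978e+00] pos [426.4 346.6  99.6] y-axis yaw 72.41 tilt z [-0.0015 -0.001  -1.    ] F [-0.7  0.3  0.5] w 85.4 t 2.25
(np.float64(325.11179098201364), np.float64(271.24895204669656))
```

View pics/w3.png

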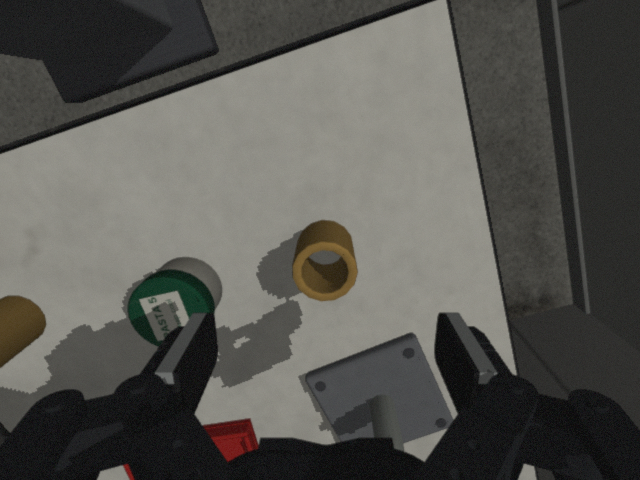

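The rim centre at (325,271) matches the prediction exactly, so I'll descend and grip.

Call:
play_rows(
  moves=[
    {"dx":-0.02,"dy":0,"dz":0.7,"ax":0,"ay":0,"az":0,"claw":1},
    {"dx":-0.02,"dy":0,"dz":0.8,"ax":0,"ay":0,"az":0,"claw":1},
    {"dx":0,"dy":0,"dz":0.8,"ax":0,"ay":0,"az":0,"claw":1},
    {"dx":0,"dy":0,"dz":0.8,"ax":0,"ay":0,"az":0,"claw":1},
    {"dx":0,"dy":0,"dz":0.5,"ax":0,"ay":0,"az":0,"claw":1},
    {"dx":0,"dy":0,"dz":0.35,"ax":0,"ay":0,"az":0,"claw":1},
    {"dx":0,"dy":0,"dz":0,"ax":0,"ay":0,"az":0,"claw":1},
    {"dx":0,"dy":0,"dz":0,"ax":0,"ay":0,"az":0,"claw":1},
  ],
)

```text
clock: 2.97
eef_pos: [428.3, 346.9, 21.9]
eef_rot: [0.481, 3.104, 0.001]
contact_force: [-0.8, -0.2, -0.1]
grip_width: 85.7
```

Call:
play_rows(
  moves=[
    {"dx":0,"dy":0,"dz":0,"ax":0,"ay":0,"az":0,"claw":0.5},
    {"dx":0,"dy":0,"dz":0,"ax":0,"ay":0,"az":0,"claw":0.5},
    {"dx":0,"dy":0,"dz":0,"ax":0,"ay":0,"az":0,"claw":0.3},
    {"dx":0,"dy":0,"dz":0,"ax":0,"ay":0,"az":0,"claw":0.3},
    {"dx":0,"dy":0,"dz":0,"ax":0,"ay":0,"az":0,"claw":0.3},
    {"dx":0,"dy":0,"dz":0,"ax":0,"ay":0,"az":0,"claw":0.3},
  ],
  force=35,
)

```text
clock: 3.47
eef_pos: [428.4, 346.8, 22.1]
eef_rot: [0.481, 3.104, 0.001]
contact_force: [-1.2, -0.7, 4.2]
grip_width: 35.6
```

```bash
python3 - <<'E'
from h import *
go(427.1,346.2,20)
E
```

```text
units [ 0.053 -0.048  0.107] pos [428.4 346.8  22.1] y-axis yaw 72.36 tilt z [ 1.e-03  5.e-04 -1.e+00] F [-1.2 -0.7  4.2] w 35.6 t 3.47
```

Call:
play_rows(
  moves=[
    {"dx":0,"dy":0,"dz":-0.3,"ax":0,"ay":0,"az":0,"claw":0.3},
    {"dx":0,"dy":0,"dz":-0.7,"ax":0,"ay":0,"az":0,"claw":0.3},
    {"dx":0,"dy":0,"dz":-0.8,"ax":0,"ay":0,"az":0,"claw":0.3},
    {"dx":0,"dy":0,"dz":-0.8,"ax":0,"ay":0,"az":0,"claw":0.3},
    {"dx":0,"dy":0,"dz":-0.8,"ax":0,"ay":0,"az":0,"claw":0.3},
    {"dx":0,"dy":0,"dz":-0.8,"ax":0,"ay":0,"az":0,"claw":0.3},
    {"dx":0,"dy":0,"dz":0,"ax":0,"ay":0,"az":0,"claw":0.3},
    {"dx":0,"dy":0,"dz":0,"ax":0,"ay":0,"az":0,"claw":0.3},
  ],
)

```text
clock: 4.13
eef_pos: [428.4, 346.9, 106.1]
eef_rot: [0.481, 3.103, 0.002]
contact_force: [0.2, 0.0, -0.8]
grip_width: 35.6
```

```bash
python3 - <<'E'
from h import *; import pickle
c=snap('wrist','w4');pickle.dump(c,open('w4.pkl','wb'))
go(551.5,349.4,106)
E
```

```text
units [-5.861  2.028 -0.06 ] pos [427.5 346.3 104.9] y-axis yaw 72.36 tilt z [-4.e-04 -2.e-04 -1.e+00] F [-0.4  0.1 -1.8] w 35.9 t 4.18
```

View pics/w4.png

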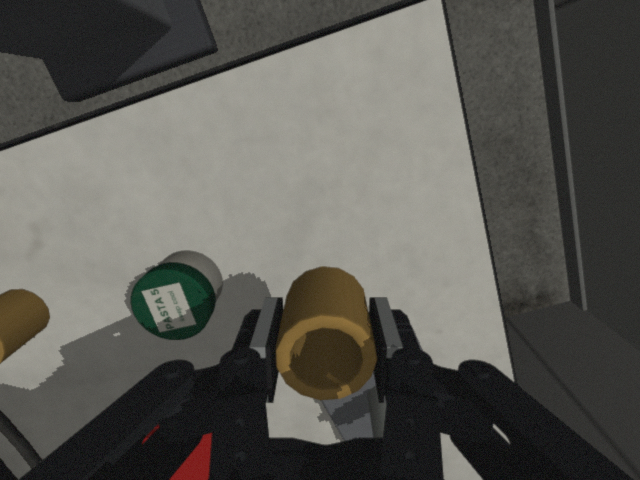

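The sleeve is held upright with its top rim centre near (326,357). I'll work out the offset from the tool.

```bash
python3 - <<'E'
from h import *; import pickle
c=pickle.load(open('w4.pkl','rb'))
for v in (355,358): print(c['s']['eef_pos'],px2w(c,326,v,126))
E
```

```text
[428.41204504 346.85345969 106.07832983] [426.03819625 348.35145211 126.        ]
[428.41204504 346.85345969 106.07832983] [427.20181603 347.98143742 126.        ]
```

Call:
play_rows(
  moves=[
    {"dx":-0.37,"dy":0.12,"dz":0,"ax":0,"ay":0,"az":0,"claw":0.3},
    {"dx":-0.75,"dy":0.25,"dz":0,"ax":0,"ay":0,"az":0,"claw":0.3},
    {"dx":-0.75,"dy":0.25,"dz":0,"ax":0,"ay":0,"az":0,"claw":0.3},
    {"dx":-0.75,"dy":0.25,"dz":0,"ax":0,"ay":0,"az":0,"claw":0.3},
    {"dx":-0.75,"dy":0.25,"dz":0,"ax":0,"ay":0,"az":0,"claw":0.3},
    {"dx":-0.75,"dy":0.25,"dz":0,"ax":0,"ay":0,"az":0,"claw":0.3},
    {"dx":-0.75,"dy":0.25,"dz":0,"ax":0,"ay":0,"az":0,"claw":0.3},
    {"dx":-0.6,"dy":0.22,"dz":0,"ax":0,"ay":0,"az":0,"claw":0.3},
    {"dx":-0.4,"dy":0.15,"dz":0,"ax":0,"ay":0,"az":0,"claw":0.3},
    {"dx":0,"dy":0,"dz":0,"ax":0,"ay":0,"az":0,"claw":0.3},
  ],
)

```text
clock: 5.02
eef_pos: [553.2, 348.3, 103.9]
eef_rot: [-0.483, -3.104, 0.001]
contact_force: [-0.1, -0.3, 0.1]
grip_width: 35.9
```

Call:
play_rows(
  moves=[
    {"dx":0,"dy":0,"dz":0,"ax":0,"ay":0,"az":0,"claw":0.3},
    {"dx":0,"dy":0,"dz":0,"ax":0,"ay":0,"az":0,"claw":0.3},
  ],
)

```text
clock: 5.18
eef_pos: [550.7, 348.5, 104.3]
eef_rot: [-0.481, -3.103, 0.002]
contact_force: [-0.2, 0.4, -1.2]
grip_width: 35.4
```

```bash
python3 - <<'E'
from h import *; import pickle
go(552.2,349,106)
for n in ['scene','side','wrist']:
    c=snap(n,n+'5'); pickle.dump(c,open(n+'5.pkl','wb')); 
a=cv2.imread('pics/scene5.png')[150:250,255:375]; A=cv2.resize(a,(480,400),interpolation=cv2.INTER_CUBIC)
a=cv2.imread('pics/side5.png')[160:280,300:396]; B=cv2.resize(a,(320,400),interpolation=cv2.INTER_CUBIC)
cv2.imwrite('pics/c5.png',np.hstack([A,B]))
E
```

```text
units [-0.064  0.044 -0.085] pos [550.7 348.5 104.3] y-axis yaw 72.37 tilt z [-2.1e-03 -9.0e-04 -1.0e+00] F [-0.2  0.4 -1.2] w 35.4 t 5.18
```

View pics/c5.png

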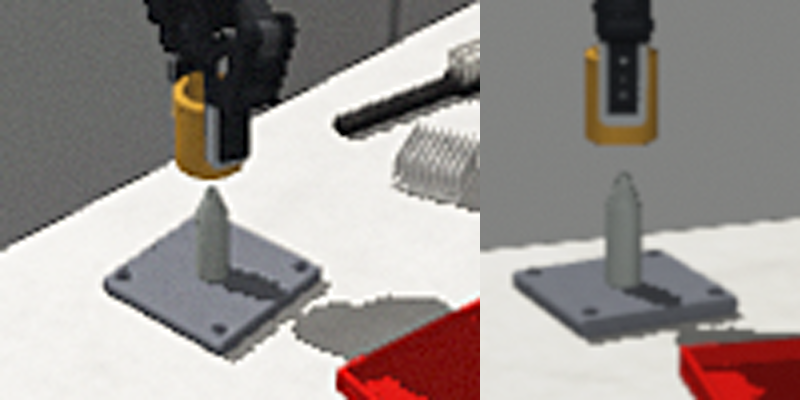

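View pics/wrist5.png

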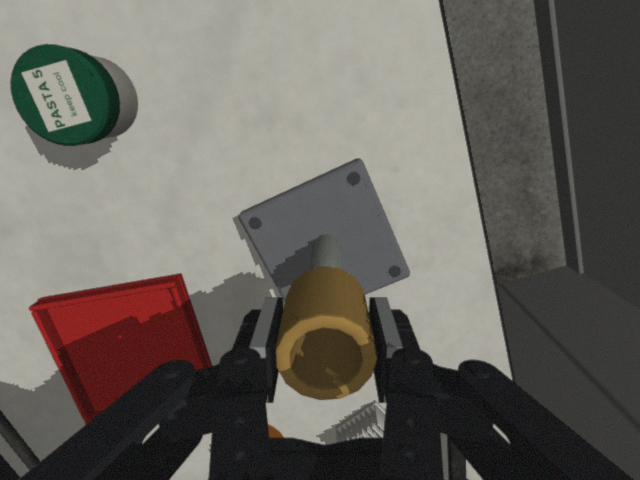

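In both views the sleeve sits over the pin axis to within about 1 mm. I'll descend in stages and watch the force.

Call:
play_rows(
  moves=[
    {"dx":0,"dy":0,"dz":0.4,"ax":0,"ay":0,"az":0,"claw":0.3},
    {"dx":0,"dy":0,"dz":0.4,"ax":0,"ay":0,"az":0,"claw":0.3},
    {"dx":0,"dy":0,"dz":0.3,"ax":0,"ay":0,"az":0,"claw":0.3},
    {"dx":0,"dy":0,"dz":0.3,"ax":0,"ay":0,"az":0,"claw":0.3},
    {"dx":0,"dy":0,"dz":0.3,"ax":0,"ay":0,"az":0,"claw":0.3},
    {"dx":0,"dy":0,"dz":0.3,"ax":0,"ay":0,"az":0,"claw":0.3},
    {"dx":0,"dy":0,"dz":0,"ax":0,"ay":0,"az":0,"claw":0.3},
    {"dx":0,"dy":0,"dz":0,"ax":0,"ay":0,"az":0,"claw":0.3},
  ],
)

```text
clock: 6.0
eef_pos: [551.3, 348.6, 64.5]
eef_rot: [-0.481, -3.103, 0.001]
contact_force: [0.5, -0.7, -1.0]
grip_width: 35.7
```

```bash
python3 - <<'E'
from h import *; import pickle
go(552.2,349,32)
for n in ['side','wrist']:
    c=snap(n,n+'6'); pickle.dump(c,open(n+'6.pkl','wb')); 
a=cv2.imread('pics/wrist6.png')[230:430,240:410]; A=cv2.resize(a,(340,400),interpolation=cv2.INTER_CUBIC)
a=cv2.imread('pics/side6.png')[160:280,300:396]; B=cv2.resize(a,(320,400),interpolation=cv2.INTER_CUBIC)
cv2.imwrite('pics/c6.png',np.hstack([A,B]))
E
```

```text
units [-0.036  0.034  1.624] pos [551.3 348.6  64.5] y-axis yaw 72.36 tilt z [-1.3e-03 -6.0e-04 -1.0e+00] F [ 0.5 -0.7 -1. ] w 35.7 t 6.0
```

View pics/c6.png

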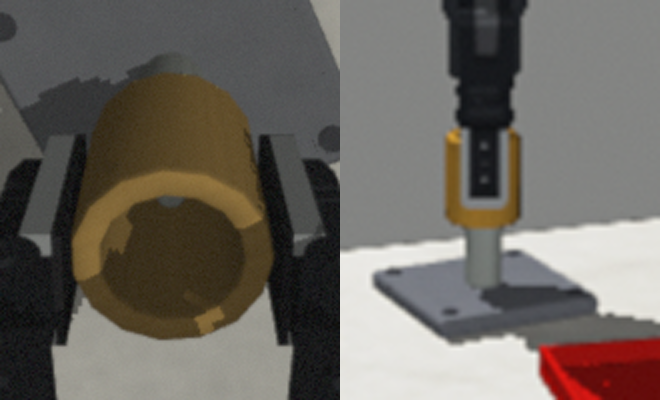

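The sleeve is over the nose with no contact force. I'll take it down to just above the plate.

Call:
play_rows(
  moves=[
    {"dx":0,"dy":0,"dz":0.4,"ax":0,"ay":0,"az":0,"claw":0.3},
    {"dx":0,"dy":0,"dz":0.4,"ax":0,"ay":0,"az":0,"claw":0.3},
    {"dx":0,"dy":0,"dz":0.35,"ax":0,"ay":0,"az":0,"claw":0.3},
    {"dx":0,"dy":0,"dz":0.2,"ax":0,"ay":0,"az":0,"claw":0.3},
    {"dx":0,"dy":0,"dz":0.1,"ax":0,"ay":0,"az":0,"claw":0.3},
    {"dx":0,"dy":0,"dz":0,"ax":0,"ay":0,"az":0,"claw":0.3},
    {"dx":0,"dy":0,"dz":0,"ax":0,"ay":0,"az":0,"claw":0.3},
  ],
)

```text
clock: 6.68
eef_pos: [551.7, 348.8, 36.0]
eef_rot: [-0.482, -3.104, 0.0]
contact_force: [-0.8, -0.6, -0.6]
grip_width: 35.6
```

Call:
play_rows(
  moves=[
    {"dx":0,"dy":0,"dz":0.05,"ax":0,"ay":0,"az":0,"claw":0.3},
    {"dx":0,"dy":0,"dz":0,"ax":0,"ay":0,"az":0,"claw":0.3},
    {"dx":0,"dy":0,"dz":0,"ax":0,"ay":0,"az":0,"claw":0.3},
  ],
)

```text
clock: 6.93
eef_pos: [552.0, 349.0, 35.7]
eef_rot: [0.481, 3.104, 0.001]
contact_force: [0.2, 0.5, -0.2]
grip_width: 35.7
```

Call:
play_rows(
  moves=[
    {"dx":0,"dy":0,"dz":0.07,"ax":0,"ay":0,"az":0,"claw":0.3},
    {"dx":0,"dy":0,"dz":0.05,"ax":0,"ay":0,"az":0,"claw":0.3},
    {"dx":0,"dy":0,"dz":0,"ax":0,"ay":0,"az":0,"claw":0.3},
    {"dx":0,"dy":0,"dz":0,"ax":0,"ay":0,"az":0,"claw":0.3},
  ],
)

```text
clock: 7.27
eef_pos: [551.7, 348.8, 32.8]
eef_rot: [-0.481, -3.104, 0.0]
contact_force: [0.5, -0.2, -1.0]
grip_width: 35.6
```

Call:
play_rows(
  moves=[
    {"dx":0,"dy":0,"dz":0.05,"ax":0,"ay":0,"az":0,"claw":0.3},
    {"dx":0,"dy":0,"dz":0,"ax":0,"ay":0,"az":0,"claw":0.3},
    {"dx":0,"dy":0,"dz":0,"ax":0,"ay":0,"az":0,"claw":0.3},
  ],
)

```text
clock: 7.52
eef_pos: [551.9, 348.9, 32.2]
eef_rot: [0.481, 3.104, 0.0]
contact_force: [-0.3, 0.7, 1.1]
grip_width: 35.3
```

Call:
play_rows(
  moves=[
    {"dx":0,"dy":0,"dz":0,"ax":0,"ay":0,"az":0,"claw":0.55},
    {"dx":0,"dy":0,"dz":0,"ax":0,"ay":0,"az":0,"claw":0.7},
    {"dx":0,"dy":0,"dz":0,"ax":0,"ay":0,"az":0,"claw":0.8},
    {"dx":0,"dy":0,"dz":0,"ax":0,"ay":0,"az":0,"claw":0.8},
    {"dx":0,"dy":0,"dz":-0.5,"ax":0,"ay":0,"az":0,"claw":0.8},
    {"dx":0,"dy":0,"dz":-1,"ax":0,"ay":0,"az":0,"claw":0.9},
    {"dx":0,"dy":0,"dz":-1,"ax":0,"ay":0,"az":0,"claw":1},
    {"dx":0,"dy":0,"dz":-1,"ax":0,"ay":0,"az":0,"claw":1},
    {"dx":0,"dy":0,"dz":-1,"ax":0,"ay":0,"az":0,"claw":1},
    {"dx":0,"dy":0,"dz":0,"ax":0,"ay":0,"az":0,"claw":1},
  ],
)

```text
clock: 8.35
eef_pos: [555.3, 350.6, 128.3]
eef_rot: [0.48, 3.096, 0.009]
contact_force: [0.0, 0.6, 1.2]
grip_width: 85.8
```

```bash
python3 - <<'E'
from h import *; import pickle
go(414.5,132.5,120)
for n in ['side','wrist','scene']:
    c=snap(n,n+'7'); pickle.dump(c,open(n+'7.pkl','wb')); 
a=cv2.imread('pics/side7.png')[170:290,290:410]; B=cv2.resize(a,(400,400),interpolation=cv2.INTER_CUBIC)
a=cv2.imread('pics/scene7.png')[160:260,255:355]; A=cv2.resize(a,(400,400),interpolation=cv2.INTER_CUBIC)
cv2.imwrite('pics/c7.png',np.hstack([A,B]))
E
```

```text
units [  3.408 -12.528   0.3  ] pos [555.3 350.6 128.3] y-axis yaw 72.37 tilt z [ 0.0092  0.0046 -0.9999] F [0.  0.6 1.2] w 85.8 t 8.35
```

View pics/c7.png

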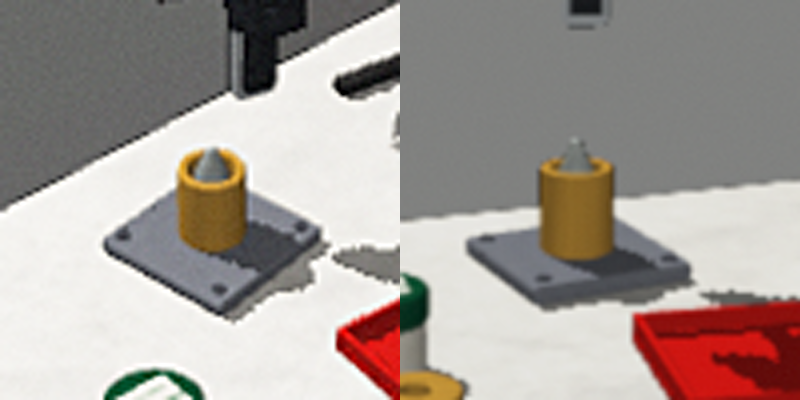

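View pics/wrist7.png

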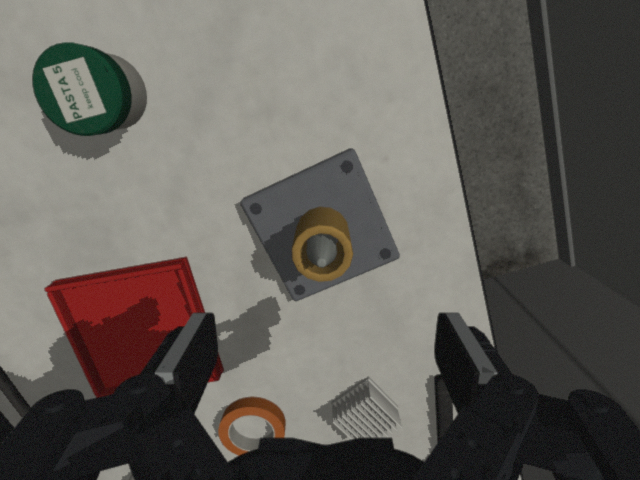

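The wide sleeve is seated flush with the nose protruding. Next is the narrow sleeve.

Call:
play_rows(
  moves=[
    {"dx":0.13,"dy":-0.5,"dz":0,"ax":0,"ay":0,"az":0,"claw":1},
    {"dx":0.26,"dy":-0.95,"dz":0,"ax":0,"ay":0,"az":0,"claw":1},
    {"dx":0.26,"dy":-0.95,"dz":0,"ax":0,"ay":0,"az":0,"claw":1},
    {"dx":0.26,"dy":-0.95,"dz":0,"ax":0,"ay":0,"az":0,"claw":1},
    {"dx":0.26,"dy":-0.95,"dz":0,"ax":0,"ay":0,"az":0,"claw":1},
    {"dx":0.26,"dy":-0.95,"dz":0,"ax":0,"ay":0,"az":0,"claw":1},
    {"dx":0.26,"dy":-0.95,"dz":0,"ax":0,"ay":0,"az":0,"claw":1},
    {"dx":0.26,"dy":-0.95,"dz":0,"ax":0,"ay":0,"az":0,"claw":1},
    {"dx":0.26,"dy":-0.95,"dz":0,"ax":0,"ay":0,"az":0,"claw":1},
    {"dx":0.26,"dy":-0.95,"dz":0,"ax":0,"ay":0,"az":0,"claw":1},
  ],
)

```text
clock: 9.33
eef_pos: [447.3, 189.7, 120.0]
eef_rot: [-0.481, -3.101, 0.003]
contact_force: [0.0, -0.4, -0.8]
grip_width: 85.6
```

Call:
play_rows(
  moves=[
    {"dx":0.26,"dy":-0.95,"dz":0,"ax":0,"ay":0,"az":0,"claw":1},
    {"dx":0.26,"dy":-0.95,"dz":0,"ax":0,"ay":0,"az":0,"claw":1},
    {"dx":0.26,"dy":-0.95,"dz":0,"ax":0,"ay":0,"az":0,"claw":1},
    {"dx":0.13,"dy":-0.5,"dz":0,"ax":0,"ay":0,"az":0,"claw":1},
    {"dx":0,"dy":0,"dz":0,"ax":0,"ay":0,"az":0,"claw":1},
    {"dx":0,"dy":0,"dz":0,"ax":0,"ay":0,"az":0,"claw":1},
    {"dx":0,"dy":0,"dz":0,"ax":0,"ay":0,"az":0,"claw":1},
  ],
)

```text
clock: 9.92
eef_pos: [412.6, 133.3, 121.8]
eef_rot: [0.482, 3.104, 0.001]
contact_force: [-0.9, -0.4, 0.6]
grip_width: 85.5
```

```bash
python3 - <<'E'
from h import *; import pickle
go(414.5,132.5,20)
c=snap('wrist','w8');pickle.dump(c,open('w8.pkl','wb'))
print(w2px(c,[414,132.7,42]))
E
```

```text
units [-0.1   -0.013  5.091] pos [412.6 133.3 121.8] y-axis yaw 72.35 tilt z [ 4.e-04  4.e-04 -1.e+00] F [-0.9 -0.4  0.6] w 85.5 t 9.92
(np.float64(324.1108185144768), np.float64(256.9981504087659))
```

View pics/w8.png

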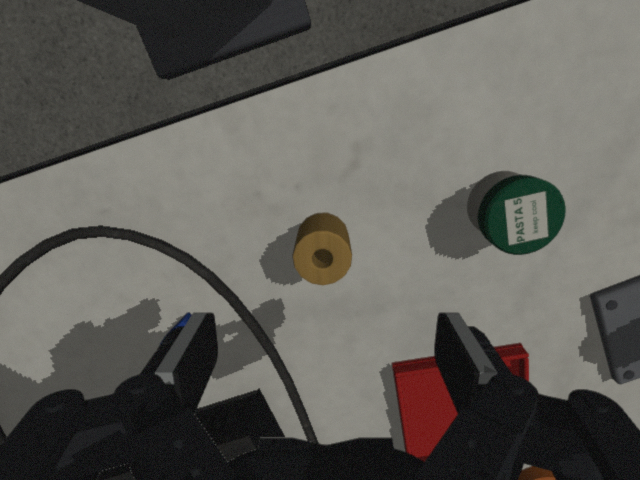

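```bash
python3 - <<'E'
from h import *; import pickle
c=pickle.load(open('w8.pkl','rb'))
M=R.from_rotvec(c['s']['eef_rot']).as_matrix()
p=np.array([414,132.3,0])
for dx,dy in [(11,-57),(-11,-57),(11,-43),(-11,-43)]: print(dx,dy,w2px(c,p+M@[dx,dy,0]))
for u,v in [(190,260),(222,288),(250,325),(275,365)]:
    print(u,v,M.T@(px2w(c,u,v,5)-p))
print(px2w(c,322.5,257,42))
E
```

```text
11 -57 (np.float64(240.5717931823072), np.float64(219.3173239151495))
-11 -57 (np.float64(242.83391998287055), np.float64(249.30661410923275))
11 -43 (np.float64(260.9874954301287), np.float64(219.30623715662455))
-11 -43 (np.float64(262.7094270792775), np.float64(249.29489568424424))
190 260 [-17.02646263 -93.22480765  -5.04566674]
222 288 [-38.68570817 -72.83509253  -5.03009923]
250 325 [-69.11388265 -54.76722286  -5.01383472]
275 365 [-104.57722034  -37.77139564   -4.99703157]
[413.71139151 131.79156853  42.        ]
```

The rim centre at (322.5,257) agrees with the estimate, and the fingers clear the cable by more than 20 mm. Descending.

Call:
play_rows(
  moves=[
    {"dx":-0.03,"dy":-0.03,"dz":0.7,"ax":0,"ay":0,"az":0,"claw":1},
    {"dx":-0.03,"dy":0,"dz":0.9,"ax":0,"ay":0,"az":0,"claw":1},
    {"dx":0,"dy":0,"dz":0.9,"ax":0,"ay":0,"az":0,"claw":1},
    {"dx":0,"dy":0,"dz":0.9,"ax":0,"ay":0,"az":0,"claw":1},
    {"dx":0,"dy":0,"dz":0.8,"ax":0,"ay":0,"az":0,"claw":1},
    {"dx":0,"dy":0,"dz":0.5,"ax":0,"ay":0,"az":0,"claw":1},
    {"dx":0,"dy":0,"dz":0.25,"ax":0,"ay":0,"az":0,"claw":1},
    {"dx":0,"dy":0,"dz":0,"ax":0,"ay":0,"az":0,"claw":1},
    {"dx":0,"dy":0,"dz":0,"ax":0,"ay":0,"az":0,"claw":1},
  ],
)

```text
clock: 10.72
eef_pos: [413.8, 132.3, 23.2]
eef_rot: [0.481, 3.104, 0.0]
contact_force: [-0.3, 0.3, 0.2]
grip_width: 85.6
```

Call:
play_rows(
  moves=[
    {"dx":0,"dy":0,"dz":0,"ax":0,"ay":0,"az":0,"claw":0.5},
    {"dx":0,"dy":0,"dz":0,"ax":0,"ay":0,"az":0,"claw":0.5},
    {"dx":0,"dy":0,"dz":0,"ax":0,"ay":0,"az":0,"claw":0.3},
    {"dx":0,"dy":0,"dz":0,"ax":0,"ay":0,"az":0,"claw":0.3},
    {"dx":0,"dy":0,"dz":0,"ax":0,"ay":0,"az":0,"claw":0.3},
    {"dx":0,"dy":0,"dz":0,"ax":0,"ay":0,"az":0,"claw":0.3},
  ],
  force=40,
)

```text
clock: 11.22
eef_pos: [413.9, 132.1, 23.7]
eef_rot: [0.481, 3.103, 0.0]
contact_force: [-1.1, 0.2, 6.1]
grip_width: 34.6
```

Call:
play_rows(
  moves=[
    {"dx":0,"dy":0,"dz":-0.3,"ax":0,"ay":0,"az":0,"claw":0.3},
    {"dx":0,"dy":0,"dz":-0.7,"ax":0,"ay":0,"az":0,"claw":0.3},
    {"dx":0,"dy":0,"dz":-0.8,"ax":0,"ay":0,"az":0,"claw":0.3},
    {"dx":0,"dy":0,"dz":-0.8,"ax":0,"ay":0,"az":0,"claw":0.3},
    {"dx":0,"dy":0,"dz":-0.4,"ax":0,"ay":0,"az":0,"claw":0.3},
    {"dx":0,"dy":0,"dz":0,"ax":0,"ay":0,"az":0,"claw":0.3},
    {"dx":0,"dy":0,"dz":0,"ax":0,"ay":0,"az":0,"claw":0.3},
  ],
)

```text
clock: 11.8
eef_pos: [413.3, 132.1, 83.0]
eef_rot: [0.481, 3.104, 0.0]
contact_force: [-0.4, -0.8, -1.1]
grip_width: 34.7
```

```bash
python3 - <<'E'
from h import *; import pickle
go(584,192,80)
c=snap('wrist','w9');pickle.dump(c,open('w9.pkl','wb'))
c=pickle.load(open('wrist7.pkl','rb'))
# tray outer top corners in wrist7
for p in [(46,289),(188,259),(221,378)]: print(px2w(c,*p,14))
E
```

```text
units [-7.225  5.442  0.16 ] pos [413.3 132.1  83. ] y-axis yaw 72.36 tilt z [ 9.e-04  2.e-04 -1.e+00] F [-0.4 -0.8 -1.1] w 34.7 t 11.8
[532.29795098 153.04360068  14.        ]
[541.77646138 256.89507708  14.        ]
[640.02558034 239.89463888  14.        ]
```

View pics/w9.png

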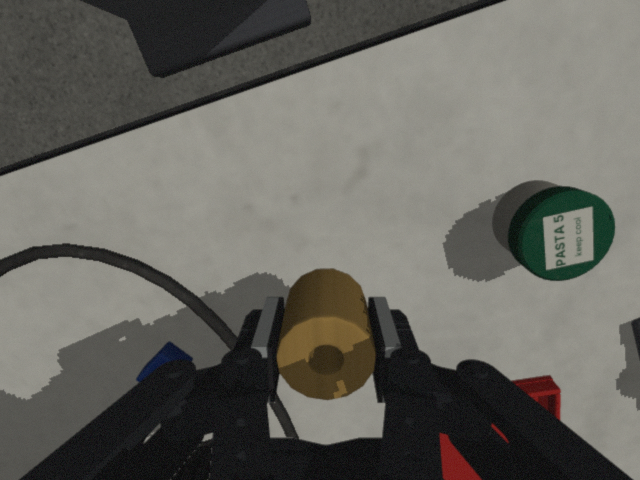

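```bash
python3 - <<'E'
from h import *; import pickle
a=pickle.load(open('scene0.pkl','rb'))
print('box foot',px2w(a,415,305,0),'box top corner',[px2w(a,418,282,z) for z in(30,40)],'screen corner',[px2w(a,441,247,z) for z in (40,80)],px2w(a,493,211,80))
E
```

```text
box foot [535.36527873  51.79349501   0.        ] box top corner [array([557.13614213,  67.84746087,  30.        ]), array([548.5145693 ,  63.19803479,  40.        ])] screen corner [array([651.08177254,  88.63818004,  40.        ]), array([609.39033046,  68.25335394,  80.        ])] [765.96386712  60.77249523  80.        ]
```

The narrow sleeve is held square, and the black box is well clear (y < 90). I'll carry it to the tray centre, about (585,194).

Call:
play_rows(
  moves=[
    {"dx":-0.35,"dy":0.27,"dz":0,"ax":0,"ay":0,"az":0,"claw":0.3},
    {"dx":-0.75,"dy":0.58,"dz":0,"ax":0,"ay":0,"az":0,"claw":0.3},
    {"dx":-0.75,"dy":0.58,"dz":0,"ax":0,"ay":0,"az":0,"claw":0.3},
    {"dx":-0.75,"dy":0.58,"dz":0,"ax":0,"ay":0,"az":0,"claw":0.3},
    {"dx":-0.75,"dy":0.58,"dz":0,"ax":0,"ay":0,"az":0,"claw":0.3},
    {"dx":-0.75,"dy":0.58,"dz":0,"ax":0,"ay":0,"az":0,"claw":0.3},
    {"dx":-0.75,"dy":0.58,"dz":0,"ax":0,"ay":0,"az":0,"claw":0.3},
    {"dx":-0.75,"dy":0.58,"dz":0,"ax":0,"ay":0,"az":0,"claw":0.3},
    {"dx":-0.75,"dy":0.58,"dz":0,"ax":0,"ay":0,"az":0,"claw":0.3},
    {"dx":-0.5,"dy":0.38,"dz":0,"ax":0,"ay":0,"az":0,"claw":0.3},
  ],
)

```text
clock: 12.68
eef_pos: [577.4, 192.0, 81.3]
eef_rot: [-0.482, -3.104, 0.0]
contact_force: [0.5, 0.3, -0.8]
grip_width: 34.5
```

Call:
play_rows(
  moves=[
    {"dx":-0.35,"dy":0.26,"dz":0,"ax":0,"ay":0,"az":0,"claw":0.3},
    {"dx":0,"dy":0,"dz":0,"ax":0,"ay":0,"az":0,"claw":0.3},
    {"dx":0,"dy":0,"dz":0,"ax":0,"ay":0,"az":0,"claw":0.3},
  ],
)

```text
clock: 12.93
eef_pos: [583.5, 194.1, 81.7]
eef_rot: [-0.481, -3.102, 0.001]
contact_force: [0.2, -0.1, -0.7]
grip_width: 35.0
```

```bash
python3 - <<'E'
from h import *; import pickle
go(585,194,28)
for n in ['scene','side']: c=snap(n,n+'10')
a=cv2.imread('pics/side10.png')[180:310,330:460]; B=cv2.resize(a,(400,400),interpolation=cv2.INTER_CUBIC)
a=cv2.imread('pics/scene10.png')[180:290,315:425]; A=cv2.resize(a,(400,400),interpolation=cv2.INTER_CUBIC)
cv2.imwrite('pics/c10.png',np.hstack([A,B]))
E
```

```text
units [-0.078  0.02   2.685] pos [583.5 194.1  81.7] y-axis yaw 72.37 tilt z [-2.2e-03 -5.0e-04 -1.0e+00] F [ 0.2 -0.1 -0.7] w 35.0 t 12.93
```

View pics/c10.png

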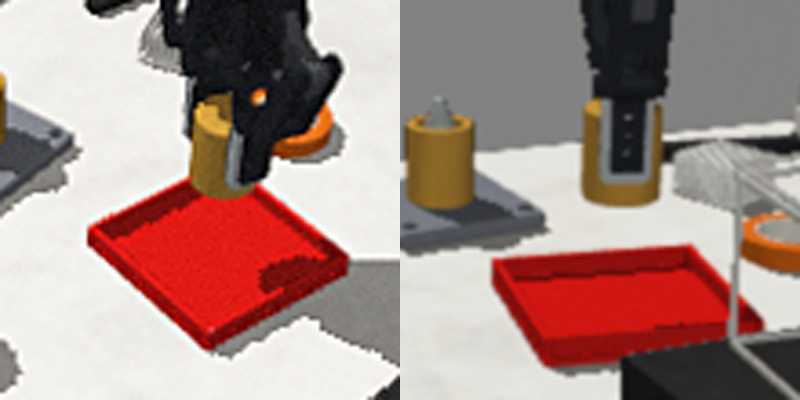

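Call:
play_rows(
  moves=[
    {"dx":-0.05,"dy":0,"dz":0.4,"ax":0,"ay":0,"az":0,"claw":0.3},
    {"dx":0,"dy":0,"dz":0.6,"ax":0,"ay":0,"az":0,"claw":0.3},
    {"dx":0,"dy":0,"dz":0.5,"ax":0,"ay":0,"az":0,"claw":0.3},
    {"dx":0,"dy":0,"dz":0.4,"ax":0,"ay":0,"az":0,"claw":0.3},
    {"dx":0,"dy":0,"dz":0.3,"ax":0,"ay":0,"az":0,"claw":0.3},
    {"dx":0,"dy":0,"dz":0.2,"ax":0,"ay":0,"az":0,"claw":0.3},
    {"dx":0,"dy":0,"dz":0.1,"ax":0,"ay":0,"az":0,"claw":0.3},
    {"dx":0,"dy":0,"dz":0,"ax":0,"ay":0,"az":0,"claw":0.3},
    {"dx":0,"dy":0,"dz":0,"ax":0,"ay":0,"az":0,"claw":0.3},
  ],
)

```text
clock: 13.78
eef_pos: [585.3, 194.0, 33.1]
eef_rot: [0.481, 3.104, 0.0]
contact_force: [-0.6, 0.2, -0.4]
grip_width: 34.8
```

Call:
play_rows(
  moves=[
    {"dx":0,"dy":0,"dz":0.05,"ax":0,"ay":0,"az":0,"claw":0.3},
    {"dx":0,"dy":0,"dz":0,"ax":0,"ay":0,"az":0,"claw":0.3},
    {"dx":0,"dy":0,"dz":0,"ax":0,"ay":0,"az":0,"claw":0.3},
  ],
)

```text
clock: 14.03
eef_pos: [585.3, 193.9, 32.3]
eef_rot: [0.481, 3.104, 0.0]
contact_force: [-0.6, -0.4, -1.0]
grip_width: 35.0
```

Call:
play_rows(
  moves=[
    {"dx":0,"dy":0,"dz":0.07,"ax":0,"ay":0,"az":0,"claw":0.3},
    {"dx":0,"dy":0,"dz":0.05,"ax":0,"ay":0,"az":0,"claw":0.3},
    {"dx":0,"dy":0,"dz":0,"ax":0,"ay":0,"az":0,"claw":0.3},
    {"dx":0,"dy":0,"dz":0,"ax":0,"ay":0,"az":0,"claw":0.3},
  ],
)

```text
clock: 14.37
eef_pos: [584.9, 193.8, 29.3]
eef_rot: [-0.482, -3.104, 0.0]
contact_force: [-0.1, -0.7, -0.6]
grip_width: 34.5
```

Call:
play_rows(
  moves=[
    {"dx":0,"dy":0,"dz":0.05,"ax":0,"ay":0,"az":0,"claw":0.3},
    {"dx":0,"dy":0,"dz":0,"ax":0,"ay":0,"az":0,"claw":0.3},
    {"dx":0,"dy":0,"dz":0,"ax":0,"ay":0,"az":0,"claw":0.3},
  ],
)

```text
clock: 14.62
eef_pos: [584.9, 193.9, 28.4]
eef_rot: [-0.482, -3.104, 0.0]
contact_force: [-0.5, -0.0, -1.4]
grip_width: 34.6
```

Call:
play_rows(
  moves=[
    {"dx":0,"dy":0,"dz":0.04,"ax":0,"ay":0,"az":0,"claw":0.3},
    {"dx":0,"dy":0,"dz":0,"ax":0,"ay":0,"az":0,"claw":0.3},
    {"dx":0,"dy":0,"dz":0,"ax":0,"ay":0,"az":0,"claw":0.3},
  ],
)

```text
clock: 14.87
eef_pos: [585.2, 193.9, 27.9]
eef_rot: [0.482, 3.104, 0.0]
contact_force: [0.3, 0.6, 0.1]
grip_width: 34.8
```

Call:
play_rows(
  moves=[
    {"dx":0,"dy":0,"dz":0,"ax":0,"ay":0,"az":0,"claw":0.5},
    {"dx":0,"dy":0,"dz":0,"ax":0,"ay":0,"az":0,"claw":0.6},
    {"dx":0,"dy":0,"dz":0,"ax":0,"ay":0,"az":0,"claw":0.6},
    {"dx":0,"dy":0,"dz":0,"ax":0,"ay":0,"az":0,"claw":0.6},
    {"dx":0,"dy":0,"dz":-0.5,"ax":0,"ay":0,"az":0,"claw":0.6},
    {"dx":0,"dy":0,"dz":-1,"ax":0,"ay":0,"az":0,"claw":0.6},
    {"dx":0,"dy":0,"dz":-1,"ax":0,"ay":0,"az":0,"claw":0.8},
    {"dx":0,"dy":0,"dz":-1,"ax":0,"ay":0,"az":0,"claw":1},
    {"dx":0,"dy":0,"dz":-1,"ax":0,"ay":0,"az":0,"claw":1},
    {"dx":0,"dy":0,"dz":-1,"ax":0,"ay":0,"az":0,"claw":1},
  ],
)

```text
clock: 15.7
eef_pos: [585.1, 193.9, 139.6]
eef_rot: [0.481, 3.104, 0.0]
contact_force: [-0.2, 0.1, 0.2]
grip_width: 85.0
```

Call:
play_rows(
  moves=[
    {"dx":0,"dy":0,"dz":-0.5,"ax":0,"ay":0,"az":0,"claw":1},
    {"dx":0,"dy":0,"dz":0,"ax":0,"ay":0,"az":0,"claw":1},
    {"dx":0,"dy":0,"dz":0,"ax":0,"ay":0,"az":0,"claw":1},
  ],
)

```text
clock: 15.95
eef_pos: [585.4, 194.0, 148.4]
eef_rot: [0.481, 3.103, 0.001]
contact_force: [0.2, 0.2, -0.7]
grip_width: 85.3
```

```bash
python3 - <<'E'
from h import *; import pickle
go(585,194,28)
for n in ['scene','side','wrist']: c=snap(n,n+'11')
a=cv2.imread('pics/side11.png')[190:310,300:460]; B=cv2.resize(a,(400,300),interpolation=cv2.INTER_CUBIC)
a=cv2.imread('pics/scene11.png')[180:285,275:415]; A=cv2.resize(a,(400,300),interpolation=cv2.INTER_CUBIC)
w=cv2.resize(cv2.imread('pics/wrist11.png'),(400,300))
cv2.imwrite('pics/c11.png',np.vstack([np.hstack([A,B]),np.hstack([w,w*0])]))
E
```

```text
units [ 0.026 -0.008  6.022] pos [585.4 194.  148.4] y-axis yaw 72.36 tilt z [ 1.5e-03  3.0e-04 -1.0e+00] F [ 0.2  0.2 -0.7] w 85.3 t 15.95
```

View pics/c11.png

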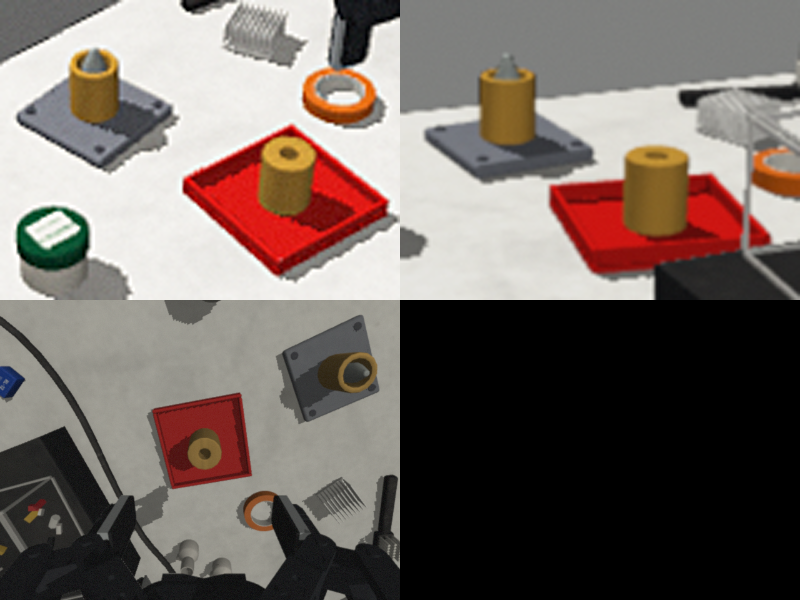

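All three views show the wide sleeve flat on the plate with the nose protruding. The narrow sleeve stands upright in the middle of the tray floor, and the gripper is clear.

```bash
python3 -c "
from h import *
print(ticket.job_done())"
```

```text
the job is handed in; nothing more can be done
None
```

Both sleeves are sorted and the job is handed in, at about 16 s of the 58 s allowed. I put the wide sleeve over the gauge pin and lowered it to the base plate first. Then I stood the narrow sleeve in the reject tray.

- **Final views:** the scene, side and wrist cameras showed the wide sleeve flat on the plate with the pin's nose protruding. The narrow sleeve was upright near the middle of the tray floor. The open gripper was clear, about 120 mm above its release height.
- **Forces:** the readings I took at the end of each move peaked at about 6 N, while gripping the narrow sleeve. The rest were near zero.
- **Disagreements:** the scene and side cameras put points about 3 mm lower in y than the wrist camera. I used the wrist values, and both placements went in without correction. One early move call was refused because fields were left out, and the arm did not move.

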